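# Return the setting block and lift the tote

### The job

Put the aluminium setting block that stands by itself on the bench (two dots on top) upright into its own well in the wooden tote, the one whose paper tag has two dots, fully down, and let go of it while the tote stands on the bench. Then take the tote by its bar handle, lift it about 10 cm clear of the bench with its three blocks in their wells, and finish still holding it there, steady and level; never let it tip. Leave the thickest block on its glue joint, the glue bottle and the brush alone.

Things in the scene. Friction and masses are not known exactly. Their poses are not given: they have to be found in the camera images.
- tote: Loose wooden tote, about 0.42 kg empty (up to 0.9 kg loaded): a base board 310 mm long (its x) x 138 mm wide (its y) x 24 mm thick, with four round wells in its top and a bar handle over its middle. Origin at the centre of the board's underside, x along the length and the handle, z up. It can stand at any yaw. With all three blocks in it balances nearly at its middle.
- handle (a point): Centre of the tote's handle bar, 120 mm above the tote's underside: a straight dark wooden bar 90 mm long along the tote's x, 20 mm thick (tote's y), 24 mm tall, on two 18 mm square posts 36 mm either side of its centre. Grip it across its thickness, from above, at its middle. The block tops are 80 mm above the tote's underside when seated.
- well1 (a point): Centre of the floor of the well for block 1 (tag with one dot), 28 mm wide. All wells are 14 mm deep with a grey felt-lined floor, 10 mm thick; this point is 10 mm above the tote's underside, at x +120, y +36 mm in the tote's frame. Block 1 stands in it.
- well2 (a point): Centre of the floor of the well for block 2 (tag with two dots), 34 mm wide, 14 mm deep, at x +120, y -36 mm in the tote's frame; empty at the start. A seated block's centre is 35 mm above this point and its top 56 mm above the board. Fingers that open along the tote's x stay well clear of block 1 beside it and of the handle.
- well3 (a point): Centre of the floor of the well for block 3 (tag with three dots), 40 mm wide, at x -120, y +36 mm in the tote's frame. Block 3 stands in it.
- well4 (a point): Centre of the floor of the well for block 4 (tag with four dots), 48 mm wide, at x -120, y -36 mm in the tote's frame. Stays empty: its block is in use.
- block2_mid (a point): Centre (half-way up) of an upright plain aluminium cylinder, 30 mm in diameter and 70 mm tall, z along its axis. Two dots on top. About 0.13 kg. Stands alone on the bench at the start, to be returned to well 2. Held at its centre or higher, fingertips stay above the tote's board when it is seated.
- block1_mid (a point): Centre (half-way up) of an upright plain aluminium cylinder, 24 mm in diameter and 70 mm tall, z along its axis. One dot on top. Stands loose in well 1.
- block3_mid (a point): Centre (half-way up) of an upright plain aluminium cylinder, 36 mm in diameter and 70 mm tall, z along its axis. Three dots on top. Stands loose in well 3.
- block4_mid (a point): Centre (half-way up) of an upright plain aluminium cylinder, 44 mm in diameter and 70 mm tall, z along its axis. Four dots on top. Stands on a dark wooden strip being glued to a pale board, 16 mm above the bench; leave it.
- glue: White glue bottle, 56 mm in diameter, 150 mm tall, origin at the centre of its underside; leave it.
- brush: Glue brush lying on the bench; leave it.
Things that resemble listed ones, but are neither listed nor needed, are in the scene too. What is shaped like the part that bears block2_mid but yellow is not meant. What is shaped like the part that bears block3_mid but yellow is not meant.

How it is judged:
On the way, in this order (a step that is already met when the one before it is completed fails the run):
1. block 2 stands fully down in well 2, let go, with the tote standing on the bench (x of block2_mid in the frame of well2 between -0.007 and 0.007 m and y of block2_mid in the frame of well2 between -0.007 and 0.007 m and z of block2_mid in the frame of well2 between 0.028 and 0.04 m and height (world z) of tote below 0.006 m and angle between tote's own z axis and vertical below 0.03 rad and contact force between the fingers and block2 below 0.1 N), for 0.2 s.
2. the tote is held level in the air by its handle, all three blocks in their wells (height (world z) of tote between 0.06 and 0.16 m and angle between tote's own z axis and vertical below 0.1 rad and contact force between the fingers and tote above 2 N and distance between the grasp point and handle below 0.05 m and x of block2_mid in the frame of well2 between -0.007 and 0.007 m and y of block2_mid in the frame of well2 between -0.007 and 0.007 m and z of block2_mid in the frame of well2 between 0.028 and 0.04 m and x of block1_mid in the frame of well1 between -0.007 and 0.007 m and y of block1_mid in the frame of well1 between -0.007 and 0.007 m and z of block1_mid in the frame of well1 between 0.028 and 0.04 m and x of block3_mid in the frame of well3 between -0.007 and 0.007 m and y of block3_mid in the frame of well3 between -0.007 and 0.007 m and z of block3_mid in the frame of well3 between 0.028 and 0.04 m), for 0.3 s.
At the end, for the whole second after the job is handed in: The fingers hold the tote by its handle (grasp within 50 mm of its centre), its underside 60 to 160 mm above the bench, level within 0.10 rad, slower than 30 mm/s and 0.2 rad/s, with blocks 1, 2 and 3 in their own wells (centre within 7 mm of the well axis each way, at most 5 mm above seated) (all of step 2 and linear speed of tote below 0.03 m/s and angular speed of tote below 0.2 rad/s); the arm keeps its last pose, push and grip.
It fails at once if the tote is tipped by more than 0.3 rad (angle between tote's own z axis and vertical above 0.3 rad).
It fails at once if block 4 on its glue joint moved over 12 mm (distance of block4_mid from where it was at the start of the episode above 0.012 m).
It fails at once if the glue bottle moved over 20 mm (distance of glue from where it was at the start of the episode above 0.02 m).
It fails at once if the brush moved over 20 mm (distance of brush from where it was at the start of the episode above 0.02 m).
It also fails if it takes over 59 s, if anything falls off the work surface, if the arm or the gripper's body presses on something with over 40 N, if the wrist force passes 120 N, or if a joint passes its speed limit or range.

### The arm

A 7-joint arm with a two-finger parallel gripper is mounted at the origin on the work surface. World frame = base frame: x ahead of the robot, y to its left, z up, the work surface at z = 0. Lengths are in m, angles in rad, forces in N, time in s.
With the tool pointing down it reaches from about 0.425 to 0.875 m from the base axis. Payload 4.7 kg.
Tool frame: the origin (TCP) lies on the centre line of the jaws, within the pads' length; the fingertips stand bot.tip_extent ahead of it and the grasp point (between the pads) lies 6 mm ahead of it (bot.tip_extent is the distance from the TCP to the fingertips, in m); z points along the fingers, y is the direction in which the jaws open and shut (so a half turn about z gives the same grasp; the last joint's range is limited). The gripper opens to 87 mm and grips with 3 to 60 N. Pads are 19 mm wide; open, the fingers measure 117 mm over their backs; the gripper's body (75 mm by 190 mm) begins 51 mm behind the grasp point.
Start: joints at [-1.318, 0.321, -0.07, 1.45, 0.023, 1.371, -0.057], TCP at [0.154, 0.632, 0.248] pointing down, gripper open.
Joint ranges: [-2.86, 2.86], [-0.3, 2.09], [-1.38, 1.24], [0.06, 2.45], [-1.56, 4.7], [0.09, 2.05], [-2.69, 2.69]. Speed limits (rad/s): [2.57, 2.57, 3.14, 3.14, 3.14, 3.14, 3.14].

### API

Orientations are given as a rotation vector (axis times angle).
In Python, from plant import bot gives the robot as it stands. The module is installed in compiled form; this text tells all that it offers.
- The arm moves only by the tool drive_tool, never from a script. Its argument "deltas" is one flat list of numbers, 7 for each row, row after row: the shift along the tool's x, y, z in m, then the turn, a rotation vector about the tool's x, y, z in degrees, then the closure, from -1 (fully open) to 1 (shut), so that 0 is half open. In form: [x, y, z, ax, ay, az, hand, x, y, z, ax, ay, az, hand, ...]. A call has 1 to 5 rows; each row is the pose to reach, as a shift and turn from the pose commanded when the call began, along the tool's axes at that moment; what a row does not reach only later rows make up. A row lasts 1/12 s, in which the tool goes at most 41.7 mm and 7.16 degrees, less where a joint would pass 70% of its speed; a pose out of reach is approached as far as the arm can. A call with a gripper value outside its range is refused whole. The fingers move at their own pace and stop on an object; the grip force is fixed at half the most. Time passes only in rows, so rows that repeat a pose let the fingers close. It gives the time, the measured TCP pose, the force and the opening at its end, in the units of the state.
- bot.get_obs(): the state, without advancing time (a new reading comes with each control period).
- bot.camera(name): name is "scene" or "top" or "wrist"; returns (picture, depth): 480x640x3 uint8, red, green, blue; 480x640 float32, m along the optical axis (not along the pixel's ray), 0 where there is no reading.
- bot.camera_model(name): a dict with "vertical_fov" (degrees; the focal length in pixels is half the picture's height over the tangent of half this angle, whatever the lens; pixels are square), "cx", "cy" (the principal point, pixels), "T" (4x4, takes a point from camera to world coordinates). Camera axes: x right, y down, z forward; pixel columns grow to the right and rows downward; lengths in m; the calibration is good to about 2 mm. The wrist camera is an equidistant fisheye: a pixel r from the principal point sees the ray r / f radians off the axis. A picture is of the moment at which its call begins: read the wrist's pose just before it. camera_model takes no time and is no camera call; for the wrist camera it gives the pose at the moment of the call.
- bot.finish_job(): hands the job in, once; it reports no verdict.
The state is a dict: "time_s": time; "joint_pos": joint angles; "joint_velocities": joint speeds; "tau": joint torques, N m; "eef_pos": TCP position; "tcp_rot": TCP orientation; "ft_force": force on the tool from outside, world axes, zero at the start; "moment": the same for the moment, N m; "grip_width": finger opening in m.
Only numpy, scipy, OpenCV 4.12 (cv2) and the standard library are available. Lean on these libraries where they do the work, as an engineer would, in place of code of your own. Each camera call takes 0.05 s, during which the arm holds its last target. There are 200 camera calls.

## Working session

There is one attempt and no reset: what is moved stays moved. The work goes in short steps, Python scripts to look and compute and a tool call to move; the robot and the scene stay as the last step left them, time stands still between calls to the robot, and variables do not carry over. Pictures are saved under pics/ and viewed, about 8 in all and at most 12, crops included, and the job is handed in when it is done.

Besides the shell and the picture viewer there is one more tool, called after "Request:" in YAML: its name, and indented under it one key for each argument. drive_tool: Moves the arm, as the interface text tells. Its arguments: {"type":"object","properties":{"deltas":{"type":"array"}},"required":["deltas"]}

```bash
mkdir -p pics; cat > h.py <<'E'
import numpy as np, cv2
from scipy.spatial.transform import Rotation as R
from plant import bot
def shot(name,fn=None):
    m=bot.camera_model(name); p,d=bot.camera(name)
    if fn: cv2.imwrite('pics/'+fn,p[:,:,::-1])
    return p,d,m
def cloud(d,m):
    f=240/np.tan(np.radians(m['vertical_fov']/2)); v,u=np.mgrid[:480,:640]
    P=np.stack([(u-m['cx'])/f*d,(v-m['cy'])/f*d,d],-1)
    return P@m['T'][:3,:3].T+m['T'][:3,3]
E
python3 - <<'E'
from h import *
o=bot.get_obs(); print({k:np.round(v,3) for k,v in o.items()}, bot.tip_extent)
for n in('scene','top'):
    p,d,m=shot(n,n+'0.png'); np.savez(n+'0.npz',p=p,d=d,**{k:m[k] for k in m}); print(n,m)
E
```

```text
{'time_s': np.float64(0.0), 'joint_pos': array([-1.318,  0.322, -0.07 ,  1.452,  0.023,  1.371, -0.057]), 'joint_velocities': array([ 0.001,  0.002,  0.   , -0.001, -0.   ,  0.002, -0.   ]), 'tau': array([ 0.0000e+00, -4.9129e+01, -4.0400e-01, -3.1253e+01, -6.4000e-02,
        4.4000e-02,  0.0000e+00]), 'eef_pos': array([0.154, 0.631, 0.246]), 'tcp_rot': array([-3.740e-01, -3.119e+00,  3.000e-03]), 'ft_force': array([ 0.667, -0.4  ,  0.762]), 'moment': array([ 0.007, -0.024,  0.017]), 'grip_width': np.float64(0.087)} 0.025
scene {'vertical_fov': 45.41765650314517, 'cx': 313.4874892410652, 'cy': 229.05859602499598, 'T': array([[ 0.54108184,  0.5513554 , -0.63500997,  1.39707437],
       [ 0.84092658, -0.34705698,  0.41520349, -0.49187976],
       [ 0.00854004, -0.75865583, -0.65143564,  0.91848557],
       [ 0.        ,  0.        ,  0.        ,  1.        ]])}
top {'vertical_fov': 51.01214144088953, 'cx': 315.6721287577609, 'cy': 241.4768381651279, 'T': array([[ 1.78580152e-02, -9.83331919e-01,  1.80940399e-01,
         4.20443748e-01],
       [-9.99836289e-01, -1.80903545e-02,  3.66245985e-04,
        -5.96722041e-03],
       [ 2.91313460e-03, -1.80917318e-01, -9.83493995e-01,
         1.17942151e+00],
       [ 0.00000000e+00,  0.00000000e+00,  0.00000000e+00,
         1.00000000e+00]])}
```

View pics/top0.png

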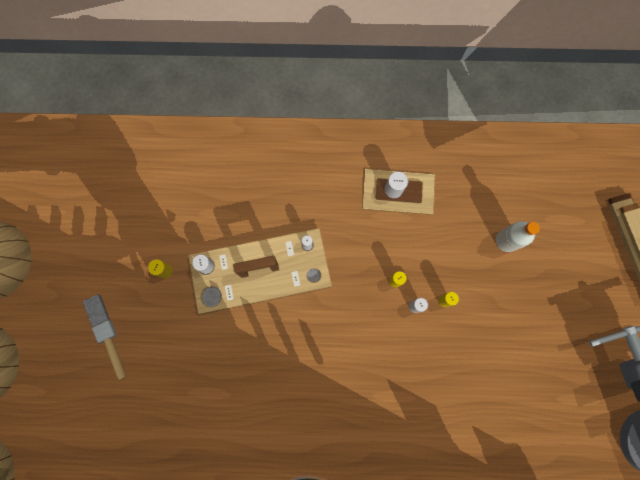

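View pics/scene0.png

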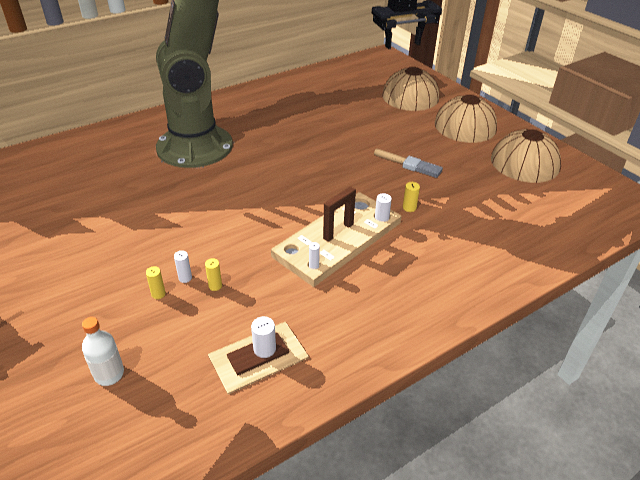

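Candidates for block 2 in top view: the grey cylinder at (420,306), yellow ones at (400,279), (452,299) and (157,268), and in-use or seated grey ones at (397,182), (202,263) and (307,243). The lone grey one at (420,306) fits the description. I'll measure it and the tote, and check it with one crop.

```bash
cat >> h.py <<'E'
def ray(m,u,v,z):
    f=240/np.tan(np.radians(m['vertical_fov']/2))
    r=m['T'][:3,:3]@np.array([(u-m['cx'])/f,(v-m['cy'])/f,1]); o=m['T'][:3,3]
    return (o+r*(z-o[2])/r[2])[:3]
E
python3 - <<'E'
from h import *
for n in('top','scene'):
    a=np.load(n+'0.npz'); m={k:a[k] for k in('vertical_fov','cx','cy','T')}; p=a['p']; P=cloud(a['d'],m)
    Z=P[...,2]; hsv=cv2.cvtColor(p,cv2.COLOR_RGB2HSV); H,S,V=[hsv[...,i].astype(int) for i in range(3)]
    if n=='top': print('noise',np.std(Z[350:370,200:260]),np.median(Z[350:370,200:260]))
    for lab,mk in(('grey',(S<60)&(V>90)),('yel',(H>22)&(H<34)&(S>180))):
        for z0,z1 in((.062,.078),(.078,.094)):
            k=(mk&(Z>z0)&(Z<z1)).astype(np.uint8)
            c,L,st,ce=cv2.connectedComponentsWithStats(k)
            for i in range(1,c):
                if st[i,4]>40:
                    q=P[L==i]; print(n,lab,z0,np.round(ce[i]),st[i,4],np.round((q.max(0)+q.min(0))/2,4),np.round(np.ptp(q,0),3))
    # tote handle & board
    k=((Z>.12)&(Z<.14)&(V<130)).astype(np.uint8); c,L,st,ce=cv2.connectedComponentsWithStats(k)
    for i in range(1,c):
        if st[i,4]>60:
            q=P[L==i][:,:2].astype(np.float32); print(n,'handle',np.round(ce[i]),st[i,4],cv2.minAreaRect(q))
    k=((Z>.018)&(Z<.03)).astype(np.uint8); c,L,st,ce=cv2.connectedComponentsWithStats(k)
    for i in range(1,c):
        if st[i,4]>1500:
            q=P[L==i][:,:2].astype(np.float32); print(n,'board',np.round(ce[i]),st[i,4],cv2.minAreaRect(q))
    if n=='top': cv2.imwrite('pics/crop.png',np.vstack([cv2.resize(p[220:320,185:335,::-1],(600,400),interpolation=2)]));C=cv2.resize(p[265:325,380:470,::-1],(600,400),interpolation=2);cv2.imwrite('pics/crop2.png',C)
E
```

```text
noise 0.05893083826095804 0.00011598169095206057
top grey 0.062 [509. 239.] 77 [ 0.6439 -0.4485  0.07  ] [0.048 0.036 0.015]
top grey 0.062 [420. 304.] 151 [ 0.4884 -0.2379  0.0698] [0.029 0.03  0.015]
top grey 0.078 [397. 181.] 300 [ 0.7643 -0.1881  0.0851] [0.043 0.043 0.014]
top grey 0.078 [513. 238.] 102 [ 0.6441 -0.4517  0.0862] [0.047 0.04  0.015]
top grey 0.078 [307. 240.] 71 [0.6248 0.0149 0.0815] [0.021 0.02  0.007]
top grey 0.078 [200. 262.] 166 [0.571  0.2488 0.0817] [0.034 0.035 0.007]
top grey 0.078 [623. 339.] 473 [ 0.4153 -0.6517  0.0865] [0.069 0.111 0.015]
top yel 0.062 [156. 267.] 209 [0.5608 0.3486 0.0688] [0.035 0.035 0.013]
top yel 0.062 [399. 278.] 141 [ 0.5467 -0.1914  0.0709] [0.029 0.028 0.01 ]
top yel 0.062 [451. 298.] 150 [ 0.5029 -0.3062  0.0706] [0.028 0.031 0.012]
top handle [254. 264.] 415 ((0.5635406374931335, 0.12312944233417511), (0.020534301176667213, 0.08826849609613419), 12.904075622558594)
top handle [637. 389.] 91 ((0.31969577074050903, -0.6593254804611206), (0.012088102288544178, 0.03795968368649483), 89.17557525634766)
top board [262. 271.] 64
[... 517 characters left out ...]
4. 198.] 92 [0.5756 0.2449 0.0816] [0.037 0.035 0.007]
scene grey 0.078 [314. 246.] 55 [0.629  0.0115 0.0808] [0.025 0.023 0.005]
scene grey 0.078 [263. 327.] 390 [ 0.7674 -0.1913  0.084 ] [0.046 0.044 0.012]
scene grey 0.078 [101. 354.] 220 [ 0.663  -0.4621  0.086 ] [0.033 0.055 0.016]
scene handle [190. 116.] 305 ((0.03692365437746048, -0.010785341262817383), (0.12884940207004547, 0.06468657404184341), 75.22522735595703)
scene handle [341. 198.] 254 ((0.5675088167190552, 0.12039458751678467), (0.02192487008869648, 0.09042546153068542), 13.487367630004883)
scene board [334. 239.] 3947 ((0.5648673176765442, 0.12149687856435776), (0.14342239499092102, 0.31579703092575073), 12.656610488891602)
```

View pics/crop2.png

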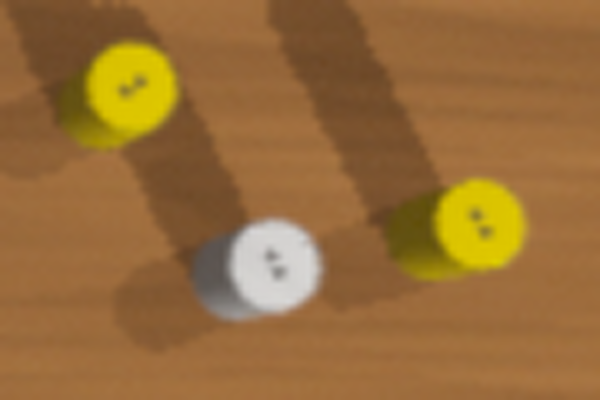

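The crop shows the grey cylinder at crop (275,265) with two dots and the yellow look-alikes either side, so the choice is confirmed. Next I swing the arm around the base on an arc.

Request:
drive_tool:
  deltas: [-0.037,-0.009,0,0,0,3.4,-0.5,-0.074,-0.018,0,0,0,6.8,-0.5,-0.111,-0.027,0,0,0,10.2,-0.5,-0.148,-0.036,0,0,0,13.6,-0.5,-0.185,-0.046,0,0,0,17,-0.5]

```text
time_s: 0.52
eef_pos: [0.3239, 0.542, 0.2471]
tcp_rot: [-0.835, -3.028, 0.001]
ft_force: [0.9, 0.4, -0.0]
grip_width: 0.067
```

Request:
drive_tool:
  deltas: [-0.036,-0.009,0,0,0,3.4,-0.5,-0.072,-0.018,0,0,0,6.8,-0.5,-0.108,-0.027,0,0,0,10.2,-0.5,-0.144,-0.036,0,0,0,13.6,-0.5,-0.18,-0.045,0,0,0,17,-0.5]

```text
time_s: 0.93
eef_pos: [0.4553, 0.4109, 0.2472]
tcp_rot: [-1.274, -2.871, 0.001]
ft_force: [0.4, -0.1, 0.2]
grip_width: 0.0651
```

Request:
drive_tool:
  deltas: [-0.035,-0.009,0,0,0,3.4,-0.5,-0.07,-0.018,0,0,0,6.8,-0.5,-0.105,-0.026,0,0,0,10.2,-0.5,-0.14,-0.035,0,0,0,13.6,-0.5,-0.175,-0.043,0,0,0,17,-0.5]

```text
time_s: 1.35
eef_pos: [0.5408, 0.2524, 0.2472]
tcp_rot: [-1.684, -2.651, 0.001]
ft_force: [0.2, 0.7, -0.1]
grip_width: 0.0656
```

Request:
drive_tool:
  deltas: [-0.034,-0.009,0,0,0,3.4,-0.5,-0.068,-0.017,0,0,0,6.8,-0.5,-0.102,-0.026,0,0,0,10.2,-0.5,-0.136,-0.034,0,0,0,13.6,-0.5,-0.17,-0.043,0,0,0,17,-0.5]

```text
time_s: 1.77
eef_pos: [0.5742, 0.0805, 0.2472]
tcp_rot: [-2.057, -2.374, 0.0]
ft_force: [-0.2, 0.1, 0.6]
grip_width: 0.0653
```

Request:
drive_tool:
  deltas: [-0.033,-0.009,0,0,0,3.4,-0.5,-0.066,-0.017,0,0,0,6.8,-0.5,-0.099,-0.026,0,0,0,10.2,-0.5,-0.132,-0.034,0,0,0,13.6,-0.5,-0.165,-0.043,0,0,0,17,-0.5]

```text
time_s: 2.18
eef_pos: [0.5551, -0.0888, 0.2473]
tcp_rot: [-2.386, -2.043, 0.0]
ft_force: [1.5, -0.2, 0.2]
grip_width: 0.0651
```

Request:
drive_tool:
  deltas: [-0.032,-0.008,0.01,0,0,4,-0.5,-0.064,-0.016,0.02,0,0,8,-0.5,-0.096,-0.025,0.03,0,0,12,-0.5,-0.13,-0.033,0.04,0,0,16,-0.5,-0.16,-0.041,0.05,0,0,20,-0.5]

```text
time_s: 2.6
eef_pos: [0.4896, -0.2412, 0.1969]
tcp_rot: [-2.706, -1.596, 0.0]
ft_force: [-0.1, -0.2, -0.6]
grip_width: 0.065
```

```bash
cat >> h.py <<'E'
def wray(m,u,v,z):
    f=240/np.tan(np.radians(m['vertical_fov']/2)); du,dv=u-m['cx'],v-m['cy']; r=np.hypot(du,dv); t=r/f
    c=np.array([np.sin(t)*du/r,np.sin(t)*dv/r,np.cos(t)]) if r>0 else np.array([0,0,1.])
    w=m['T'][:3,:3]@c; o=m['T'][:3,3]; return o+w*(z-o[2])/w[2]
def wcloud(d,m):
    f=240/np.tan(np.radians(m['vertical_fov']/2)); v,u=np.mgrid[:480,:640]; du,dv=u-m['cx'],v-m['cy']
    r=np.hypot(du,dv)+1e-9; t=r/f; k=np.tan(t)/r
    P=np.stack([du*k*d,dv*k*d,d],-1); return P@m['T'][:3,:3].T+m['T'][:3,3]
def delta(pos,yaw=None):
    o=bot.get_obs(); Rm=R.from_rotvec(o['tcp_rot']); jaw=Rm.apply([0,1,0]); a=np.degrees(np.arctan2(jaw[1],jaw[0]))
    print('tcp',o['eef_pos'].round(4),'jaw',a.round(2),'tilt',np.degrees(np.arccos(-Rm.apply([0,0,1])[2])).round(2),'t',o['time_s'],'F',o['ft_force'].round(1),'w',o['grip_width'])
    if pos is not None: print('delta',Rm.inv().apply(np.array(pos)-o['eef_pos']).round(4),'az',None if yaw is None else round((a-yaw+180)%360-180,2))
E
python3 - <<'E'
from h import *
delta([.49,-.239,.056],-30)
p,d,m=shot('wrist','w1.png'); print(m); P=wcloud(d,m); Z=P[...,2]
hsv=cv2.cvtColor(p,cv2.COLOR_RGB2HSV)
k=((Z>.066)&(Z<.074)).astype(np.uint8); c,L,st,ce=cv2.connectedComponentsWithStats(k)
for i in range(1,c):
    if st[i,4]>60: q=P[L==i]; print(ce[i].round(),st[i,4],((q.max(0)+q.min(0))/2).round(4),np.ptp(q,0).round(3),hsv[L==i].mean(0).round())
E
```

```text
tcp [ 0.4896 -0.2412  0.1969] jaw -28.92 tilt 0.01 t 2.6 F [-0.1 -0.2 -0.6] w 0.06503778259589882
delta [ 0.0021 -0.0007  0.1409] az 1.08
{'vertical_fov': 65.70646984690485, 'cx': 324.96692939104724, 'cy': 242.28167940019281, 'T': array([[ 8.75334007e-01, -4.62954412e-01, -1.39511965e-01,
         5.28398001e-01],
       [-4.83518116e-01, -8.38569576e-01, -2.51020512e-01,
        -1.71295556e-01],
       [-7.79436018e-04,  2.87183353e-01, -9.57875312e-01,
         3.34735069e-01],
       [ 0.00000000e+00,  0.00000000e+00,  0.00000000e+00,
         1.00000000e+00]])}
[571.  42.] 268 [ 0.7559 -0.1893  0.07  ] [0.023 0.044 0.008] [ 93.   7. 108.]
[364. 147.] 1321 [ 0.5483 -0.1929  0.0696] [0.03  0.029 0.007] [ 29. 250. 237.]
[324. 239.] 1220 [ 0.4903 -0.2383  0.0692] [0.029 0.03  0.006] [ 90.   4. 232.]
[379. 302.] 849 [ 0.5039 -0.3067  0.0691] [0.028 0.03  0.006] [ 30. 250. 233.]
```

View pics/w1.png

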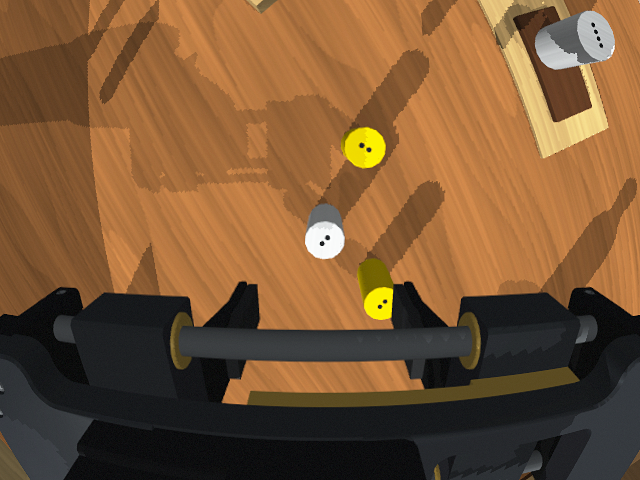

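The wrist view shows block 2 at (324,239) with two dots, and the yellow blocks clear at (364,147) and (379,302). I'll descend and grip.

Request:
drive_tool:
  deltas: [0.0026,-0.001,0.035,0,0,1,-0.5,0.0026,-0.001,0.07,0,0,1,-0.5,0.0026,-0.001,0.1,0,0,1,-0.5,0.0026,-0.001,0.125,0,0,1,-0.5,0.0026,-0.001,0.141,0,0,1,-0.5]

```text
time_s: 3.07
eef_pos: [0.4895, -0.2354, 0.0534]
tcp_rot: [-2.713, -1.577, 0.005]
ft_force: [-0.7, -0.4, -0.3]
grip_width: 0.0648
```

Request:
drive_tool:
  deltas: [0,0,0,0,0,0,-0.5,0,0,0,0,0,0,1,0,0,0,0,0,0,1,0,0,0,0,0,0,1,0,0,0,0,0,0,1]

```text
time_s: 3.48
eef_pos: [0.4924, -0.2368, 0.058]
tcp_rot: [2.715, 1.578, 0.003]
ft_force: [-0.4, -0.4, 0.2]
grip_width: 0.0463
```

Request:
drive_tool:
  deltas: [0,0,0,0,0,0,1,0,0,0,0,0,0,1,0,0,0,0,0,0,1,0,0,0,0,0,0,1,0,0,0,0,0,0,1]

```text
time_s: 3.9
eef_pos: [0.4918, -0.2366, 0.0571]
tcp_rot: [2.716, 1.578, 0.001]
ft_force: [-0.7, 0.3, 4.2]
grip_width: 0.029
```

Request:
drive_tool:
  deltas: [0,0,-0.015,0,0,0,1,0,0,-0.045,0,0,0,1,0,0,-0.08,0,0,0,1,0,0,-0.115,0,0,0,1,0,0,-0.133,0,0,0,1]

```text
time_s: 4.32
eef_pos: [0.4924, -0.2375, 0.1931]
tcp_rot: [2.714, 1.576, 0.005]
ft_force: [1.2, -0.3, -0.5]
grip_width: 0.0288
```

Request:
drive_tool:
  deltas: [0.03,-0.008,0,0,0,0,1,0.06,-0.016,0,0,0,0,1,0.09,-0.024,0,0,0,0,1,0.12,-0.031,0,0,0,0,1,0.15,-0.039,0,0,0,0,1]

```text
time_s: 4.73
eef_pos: [0.5316, -0.0855, 0.1892]
tcp_rot: [-2.716, -1.578, 0.0]
ft_force: [0.1, -0.0, -1.3]
grip_width: 0.0292
```

Request:
drive_tool:
  deltas: [0.025,-0.006,0,0,0,0,1,0.05,-0.013,0,0,0,0,1,0.07,-0.018,0,0,0,0,1,0.085,-0.022,0,0,0,0,1,0.085,-0.022,0,0,0,0,1]

```text
time_s: 5.15
eef_pos: [0.555, 0.0022, 0.1888]
tcp_rot: [-2.71, -1.585, 0.0]
ft_force: [-0.5, 0.4, -1.8]
grip_width: 0.0292
```

```bash
python3 - <<'E'
from h import *
delta([.5559,-.002,.19],-30)
p,d,m=shot('wrist','w2.png'); np.savez('w2.npz',p=p,d=d,**m); P=wcloud(d,m); Z=P[...,2]
hsv=cv2.cvtColor(p,cv2.COLOR_RGB2HSV)
for z0,z1 in((.076,.084),(.018,.03),(.006,.014),(.14,.23)):
    k=((Z>z0)&(Z<z1)).astype(np.uint8); c,L,st,ce=cv2.connectedComponentsWithStats(k)
    for i in range(1,c):
        if st[i,4]>150: q=P[L==i]; print(z0,ce[i].round(),st[i,4],((q.max(0)+q.min(0))/2).round(4),np.ptp(q,0).round(3),hsv[L==i].mean(0).round())
E
```

```text
tcp [0.555  0.0022 0.1888] jaw -29.36 tilt 0.09 t 5.15 F [-0.5  0.4 -1.8] w 0.029153245481011312
delta [-0.0032  0.0029 -0.0012] az 0.64
0.076 [409. 186.] 924 [0.6272 0.0147 0.0794] [0.023 0.023 0.007] [ 91.   4. 225.]
0.018 [286. 123.] 40258 [0.565  0.1157 0.024 ] [0.204 0.308 0.012] [ 21. 112. 209.]
0.018 [576. 281.] 248 [ 0.7645 -0.1809  0.024 ] [0.039 0.029 0.012] [ 92.   7. 123.]
0.006 [148.  39.] 1524 [0.5023 0.2354 0.0114] [0.046 0.043 0.005] [90. 27. 91.]
0.006 [565. 259.] 2578 [ 0.7681 -0.169   0.01  ] [0.104 0.105 0.008] [ 19. 121. 199.]
0.006 [330. 231.] 1044 [ 0.5565 -0.003   0.0113] [0.033 0.031 0.005] [ 89.  26. 126.]
0.14 [325. 304.] 6242 [0.5607 0.0101 0.1752] [0.047 0.031 0.07 ] [94. 25. 71.]
0.14 [275. 373.] 567 [0.5385 0.0116 0.2161] [0.011 0.021 0.028] [85. 50. 28.]
0.14 [325. 368.] 932 [ 0.5511 -0.0062  0.202 ] [0.024 0.016 0.004] [ 91.   4. 227.]
0.14 [375. 373.] 573 [ 0.5706 -0.007   0.2163] [0.014 0.019 0.027] [87. 40. 40.]
```

View pics/w2.png

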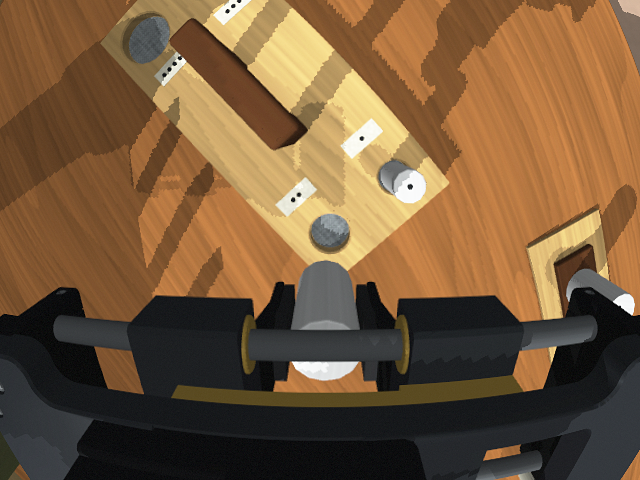

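Wrist view: well 2 (two-dot tag at (295,195)) is at (330,232), the held block at (325,320), and block 1 at (409,186). Now I fit the rim circle and the held cylinder's axis in this same view.

```bash
cat >> h.py <<'E'
from scipy.optimize import least_squares
def hole(p,d,m,c,r0=.017,w=30):
    P=wcloud(d,m); Z=P[...,2]; k=np.zeros((480,640),np.uint8)
    hsv=cv2.cvtColor(p,cv2.COLOR_RGB2HSV); u,v=c; s=np.s_[v-w:v+w,u-w:u+w]
    out=[]
    for name,mk in(('depth',Z<.0215),('colour',hsv[...,1]<75)):
        k[:]=0; k[s]=mk[s]; n,L,st,ce=cv2.connectedComponentsWithStats(k); 
        K=(L==L[v,u]).astype(np.uint8); C=max(cv2.findContours(K,0,cv2.CHAIN_APPROX_NONE)[0],key=len)[:,0]
        q=np.array([wray(m,a,b,.024)[:2] for a,b in C])
        f=least_squares(lambda x:np.hypot(*(q-x[:2]).T)-x[2],[*q.mean(0),r0],loss='soft_l1',f_scale=.0005)
        out.append(f.x); print(name,f.x.round(4),'rms',np.sqrt(np.mean(f.fun**2)).round(5),len(C))
    return out
def axis(d,m,lo,hi,box,r=.015):
    P=wcloud(d,m); k=np.zeros((480,640),bool); u0,u1,v0,v1=box; k[v0:v1,u0:u1]=1
    q=P[k&(P[...,2]>lo)&(P[...,2]<hi)&(d>0)]; z=q[:,2]-(lo+hi)/2
    f=least_squares(lambda x:np.hypot(q[:,0]-x[0]-x[2]*z,q[:,1]-x[1]-x[3]*z)-r,[*(q[:,:2].mean(0)),0,0],loss='soft_l1',f_scale=.0005)
    print('axis',f.x.round(4),'rms',np.sqrt(np.mean(f.fun**2)).round(5),len(q)); return f.x
E
python3 - <<'E'
from h import *
a=np.load('w2.npz'); m={k:a[k] for k in('vertical_fov','cx','cy','T')}
h=hole(a['p'],a['d'],m,(330,232))
axis(a['d'],m,.135,.185,(300,352,262,312)); delta(None)
P=wcloud(a['d'],m); q=P[262:312,300:352]; print(q[...,2].min(),q[...,2].max(), P[268,325],P[345:370,325,2].max())
E
```

```text
depth [ 0.5573 -0.0014  0.0162] rms 0.00035 112
colour [5.582e-01 5.000e-04 1.490e-02] rms 0.00057 99
axis [ 5.533e-01 -4.000e-04  1.500e-03 -2.300e-03] rms 0.00028 1942
tcp [ 0.5546 -0.0006  0.1889] jaw -29.5 tilt 0.07 t 5.2 F [-0.3 -0.4 -2. ] w 0.0289650310250377
-0.0011505282275990347 0.3266678781896865 [0.56083488 0.01267697 0.14630316] 0.25303437089414826
```

Request:
drive_tool:
  deltas: [0.001,0.004,0.02,0,0,0,1,0.001,0.004,0.045,0,0,0,1,0.001,0.004,0.065,0,0,0,1,0.001,0.004,0.074,0,0,0,1,0.001,0.004,0.074,0,0,0,1]

```text
time_s: 5.62
eef_pos: [0.5566, -0.0051, 0.1133]
tcp_rot: [-2.717, -1.575, 0.008]
ft_force: [-0.5, 0.1, -0.6]
grip_width: 0.029
```

Request:
drive_tool:
  deltas: [0,0,0,0,0,0,1,0,0,0,0,0,0,1,0,0,0,0,0,0,1]

```text
time_s: 5.87
eef_pos: [0.5598, -0.0036, 0.1171]
tcp_rot: [2.716, 1.577, 0.004]
ft_force: [-0.8, -0.2, -0.4]
grip_width: 0.0292
```

```bash
python3 - <<'E'
from h import *
delta(None); p,d,m=shot('wrist'); np.savez('w3.npz',p=p,d=d,**m); cv2.imwrite('pics/w3.png',cv2.resize(p[130:330,200:460,::-1],None,fx=2.5,fy=2.5,interpolation=2))
axis(d,m,.065,.11,(300,352,255,312))
E
```

```text
tcp [ 0.5598 -0.0036  0.1171] jaw -29.71 tilt 0.16 t 5.8667 F [-0.8 -0.2 -0.4] w 0.029198246854762508
axis [ 0.5582 -0.0063 -0.0019 -0.0014] rms 0.00029 1743
```

View pics/w3.png

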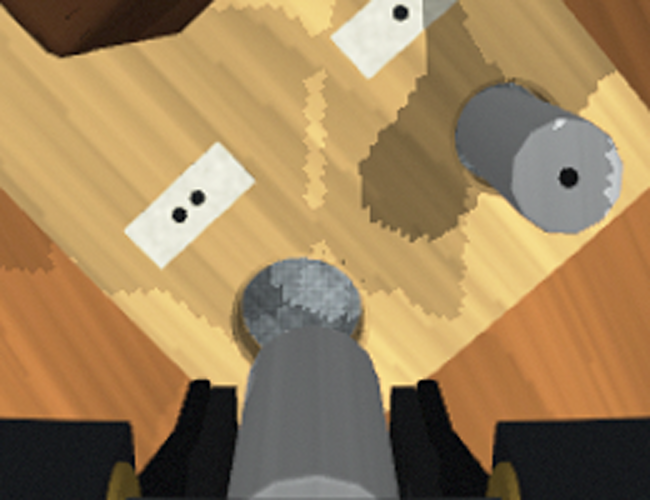

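The crop shows well 2 at crop (300,315), partly hidden by the block, which needs a small shift. I'll let the arm settle, then fit the visible rim.

Request:
drive_tool:
  deltas: [0,0,0,0,0,0,1,0,0,0,0,0,0,1,0,0,0,0,0,0,1,0,0,0,0,0,0,1,0,0,0,0,0,0,1]

```text
time_s: 6.33
eef_pos: [0.5587, -0.0032, 0.1156]
tcp_rot: [-2.716, -1.578, -0.0]
ft_force: [-0.0, 0.1, -0.7]
grip_width: 0.0295
```

```bash
cat >> h.py <<'E'
def rim(d,m,g,r=.017):
    """subpixel-ish rim fit: walk outward from guess g on plane z=.024 and find where depth reaches board"""
    T=m['T']; f=240/np.tan(np.radians(m['vertical_fov']/2)); P=wcloud(d,m)
    def pix(X):
        c=T[:3,:3].T@(X-T[:3,3]); t=np.arctan2(np.hypot(c[0],c[1]),c[2]); h=np.hypot(c[0],c[1]); return m['cx']+f*t*c[0]/h,m['cy']+f*t*c[1]/h
    q=[]
    for a in np.radians(np.arange(0,360,4)):
        zs=[];rr=np.arange(.011,.023,.0003)
        for s in rr:
            u,v=pix(np.array([g[0]+s*np.cos(a),g[1]+s*np.sin(a),.024])); zs.append(P[int(round(v)),int(round(u)),2])
        zs=np.array(zs)
        if zs.max()<.03 and zs[0]<.0215 and abs(zs[-1]-.024)<.004:
            i=np.argmax(zs>.0215); q.append([g[0]+rr[i]*np.cos(a),g[1]+rr[i]*np.sin(a)])
    q=np.array(q); F=least_squares(lambda x:np.hypot(*(q-x).T)-r,g,loss='soft_l1',f_scale=.0005)
    G=least_squares(lambda x:np.hypot(*(q-x[:2]).T)-x[2],[*g,r],loss='soft_l1',f_scale=.0005)
    print('rim fixed r',F.x.round(4),'free',G.x.round(4),len(q),'rms',np.sqrt(np.mean(F.fun**2)).round(5)); return F.x
E
python3 - <<'E'
from h import *
a=np.load('w2.npz'); m={k:a[k] for k in('vertical_fov','cx','cy','T')}; rim(a['d'],m,[.557,-.0015])
for i in range(2):
    delta(None); p,d,m=shot('wrist')
    h=rim(d,m,[.557,-.0015]); ax=axis(d,m,.065,.11,(300,352,255,312)); b=ax[:2]+ax[2:]*(.06-.0875)
    o=bot.get_obs(); print('bottom',b.round(4),'move tool',R.from_rotvec(o['tcp_rot']).inv().apply([*(h-b),0]).round(4))
E
```

```text
rim fixed r [ 0.5573 -0.0014] free [ 0.5573 -0.0014  0.0168] 83 rms 0.00041
tcp [ 0.5587 -0.0032  0.1156] jaw -29.68 tilt 0.01 t 6.3333 F [-0.   0.1 -0.7] w 0.029517776493652597
rim fixed r [ 0.5573 -0.0016] free [ 0.5573 -0.0015  0.0169] 51 rms 0.00034
axis [ 0.5571 -0.0059  0.0014 -0.0006] rms 0.0003 1774
bottom [ 0.557  -0.0059] move tool [ 0.0039 -0.0019  0.    ]
tcp [ 0.5587 -0.0032  0.1156] jaw -29.67 tilt 0.01 t 6.3833 F [-0.  -0.6 -1.9] w 0.029185922842005666
rim fixed r [ 0.5573 -0.0015] free [ 0.5574 -0.0014  0.0169] 52 rms 0.00036
axis [ 0.557  -0.0059  0.001  -0.0014] rms 0.00029 1780
bottom [ 0.557  -0.0059] move tool [ 0.0039 -0.0019  0.    ]
```

Settled and consistent: move the tool +3.9, -1.9 mm, descend to about 6 mm above the board, settle and recheck.

Request:
drive_tool:
  deltas: [0.0039,-0.0019,0.006,0,0,0,1,0.0039,-0.0019,0.014,0,0,0,1,0.0039,-0.0019,0.022,0,0,0,1,0.0039,-0.0019,0.028,0,0,0,1,0.0039,-0.0019,0.028,0,0,0,1]

```text
time_s: 6.85
eef_pos: [0.5575, 0.001, 0.0854]
tcp_rot: [-2.715, -1.578, 0.006]
ft_force: [-0.7, -0.4, -1.3]
grip_width: 0.029
```

Request:
drive_tool:
  deltas: [0,0,0,0,0,0,1,0,0,0,0,0,0,1,0,0,0,0,0,0,1,0,0,0,0,0,0,1,0,0,0,0,0,0,1]

```text
time_s: 7.27
eef_pos: [0.5592, 0.001, 0.0879]
tcp_rot: [2.716, 1.578, 0.001]
ft_force: [-0.4, 0.1, -1.8]
grip_width: 0.0292
```

```bash
python3 - <<'E'
from h import *
delta(None); p,d,m=shot('wrist'); P=wcloud(d,m)
ax=axis(d,m,.036,.08,(300,352,250,312)); b=ax[:2]+ax[2:]*(.03-.058)
o=bot.get_obs(); print('bottom',b.round(4),'move tool',R.from_rotvec(o['tcp_rot']).inv().apply([*(np.array([.5573,-.0015])-b),0]).round(4))
rim(d,m,[.5573,-.0015])
E
```

```text
tcp [0.5592 0.001  0.0879] jaw -29.68 tilt 0.04 t 7.2667 F [-0.4  0.1 -1.8] w 0.029186416713554403
axis [ 0.5576 -0.0016  0.0012  0.    ] rms 0.00029 1691
bottom [ 0.5576 -0.0016] move tool [-0.     -0.0003 -0.    ]Traceback (most recent call last):
  File "<stdin>", line 5, in <module>
  File "h.py", line 58, in rim
    q=np.array(q); F=least_squares(lambda x:np.hypot(*(q-x).T)-r,g,loss='soft_l1',f_scale=.0005)
                     ~~~~~~~~~~~~~^^^^^^^^^^^^^^^^^^^^^^^^^^^^^^^^^^^^^^^^^^^^^^^^^^^^^^^^^^^^^^
    return func(*args, **kwargs)
    vector_fun = VectorFunction(
        fun_wrapped,
    ...<6 lines>...
        workers=workers
    )
    self._update_fun()
    ~~~~~~~~~~~~~~~~^^
    self.f = self.fun_wrapped(xp_copy(self.x))
             ~~~~~~~~~~~~~~~~^^^^^^^^^^^^^^^^^
    return np.atleast_1d(self.fun(x))
                         ~~~~~~~~^^^
    return self.f(x, *self.args, **self.kwargs)
           ~~~~~~^^^^^^^^^^^^^^^^^^^^^^^^^^^^^^
  File "h.py", line 58, in <lambda>
    q=np.array(q); F=least_squares(lambda x:np.hypot(*(q-x).T)-r,g,loss='soft_l1',f_scale=.0005)
                                                       ~^~
ValueError: operands could not be broadcast together with shapes (0,) (2,)
```

Aligned within 0.3 mm (the rim itself is now hidden). Lower slowly.

Request:
drive_tool:
  deltas: [0,-0.0003,0.003,0,0,0,1,0,-0.0003,0.006,0,0,0,1,0,-0.0003,0.009,0,0,0,1,0,-0.0003,0.012,0,0,0,1,0,-0.0003,0.014,0,0,0,1]

```text
time_s: 7.73
eef_pos: [0.5584, 0.0012, 0.0729]
tcp_rot: [-2.716, -1.578, 0.001]
ft_force: [0.1, -0.4, -1.4]
grip_width: 0.0295
```

Request:
drive_tool:
  deltas: [0,0,0.002,0,0,0,1,0,0,0.004,0,0,0,1,0,0,0.0055,0,0,0,1,0,0,0.0055,0,0,0,1,0,0,0.0055,0,0,0,1]

```text
time_s: 8.15
eef_pos: [0.5587, 0.0012, 0.068]
tcp_rot: [-2.716, -1.578, -0.0]
ft_force: [0.0, 0.4, -1.3]
grip_width: 0.0294
```

Request:
drive_tool:
  deltas: [0,0,0.001,0,0,0,1,0,0,0.001,0,0,0,1,0,0,0.001,0,0,0,1]

```text
time_s: 8.4
eef_pos: [0.5588, 0.0012, 0.0671]
tcp_rot: [-2.716, -1.578, -0.0]
ft_force: [1.3, 0.4, -0.9]
grip_width: 0.0295
```

Request:
drive_tool:
  deltas: [0,0,0,0,0,0,-0.2,0,0,0,0,0,0,-0.2,0,0,0,0,0,0,-0.2,0,0,0,0,0,0,-0.2,0,0,0,0,0,0,-0.2]

```text
time_s: 8.82
eef_pos: [0.5589, 0.0012, 0.0672]
tcp_rot: [2.716, 1.578, 0.001]
ft_force: [0.3, -0.2, 0.5]
grip_width: 0.0502
```

Request:
drive_tool:
  deltas: [0,0,0,0,0,0,-0.2,0,0,-0.015,0,0,0,-0.2,0,0,-0.04,0,0,0,-0.2,0,0,-0.08,0,0,0,-0.2,0,0,-0.12,0,0,0,-0.2]

```text
time_s: 9.23
eef_pos: [0.5576, 0.001, 0.1875]
tcp_rot: [-2.716, -1.578, 0.004]
ft_force: [1.0, 0.4, 1.1]
grip_width: 0.0522
```

Request:
drive_tool:
  deltas: [0,0,-0.02,0,0,0,-0.2,0,0,-0.02,0,0,0,-0.2,0,0,-0.02,0,0,0,-0.2]

```text
time_s: 9.48
eef_pos: [0.5595, 0.0012, 0.2084]
tcp_rot: [2.716, 1.578, 0.005]
ft_force: [1.1, 1.0, -0.3]
grip_width: 0.0522
```

```bash
python3 - <<'E'
from h import *
delta(None)
p,d,m=shot('wrist','w4.png'); P=wcloud(d,m); Z=P[...,2]; hsv=cv2.cvtColor(p,cv2.COLOR_RGB2HSV)
for z0,z1,z2 in((.074,.086,0),(.126,.14,1)):
    k=((Z>z0)&(Z<z1)&(d>0)).astype(np.uint8); c,L,st,ce=cv2.connectedComponentsWithStats(k)
    for i in range(1,c):
        if st[i,4]>150: q=P[L==i]; print(z0,ce[i].round(),st[i,4],((q.max(0)+q.min(0))/2).round(4),np.ptp(q,0).round(3),'z',np.median(q[:,2]).round(4),cv2.minAreaRect(q[:,:2].astype(np.float32)) if z2 else '')
E
```

```text
tcp [0.5595 0.0012 0.2084] jaw -29.68 tilt 0.18 t 9.4833 F [ 1.1  1.  -0.3] w 0.05219668781997853
0.074 [396. 183.] 815 [0.6272 0.0143 0.0784] [0.024 0.024 0.009] z 0.0804 
0.074 [324. 245.] 1188 [ 5.574e-01 -5.000e-04  7.820e-02] [0.029 0.03  0.008] z 0.0805 
0.074 [603. 287.] 170 [ 0.7738 -0.1758  0.08  ] [0.024 0.019 0.012] z 0.0832 
0.126 [233.  91.] 4852 [0.5656 0.1227 0.1306] [0.038 0.09  0.009] z 0.1325 ((0.5656787753105164, 0.12282086908817291), (0.020433131605386734, 0.08976339548826218), 12.780314445495605)
0.126 [  8. 456.] 239 [ 0.0416 -0.0343  0.133 ] [0.05  0.055 0.014] z 0.1324 ((0.045812126249074936, -0.03838338702917099), (0.07349194586277008, 0.012878946959972382), 48.804351806640625)
```

View pics/w4.png

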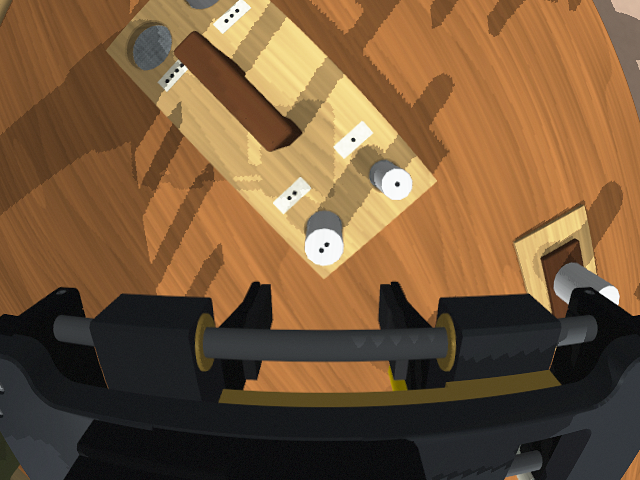

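Block 2 is seated upright at (324,245), top at 80 mm and centred within about 1 mm. Now over the handle, whose centre is at (.5657,.1228).

Request:
drive_tool:
  deltas: [0.022,-0.011,0,0,0,-5,-0.5,0.044,-0.022,0,0,0,-10,-0.5,0.066,-0.033,0,0,0,-15,-0.5,0.088,-0.044,0,0,0,-20,-0.5,0.1087,-0.055,0,0,0,-25,-0.5]

```text
time_s: 9.95
eef_pos: [0.5635, 0.124, 0.2046]
tcp_rot: [-2.304, -2.133, 0.006]
ft_force: [0.2, -0.0, -0.7]
grip_width: 0.0648
```

Request:
drive_tool:
  deltas: [0,0,0,0,0,-6,-0.5,0,0,0,0,0,-12,-0.5,0,0,0,0,0,-17.5,-0.5,0,0,0,0,0,-17.5,-0.5,0,0,0,0,0,-17.5,-0.5]

```text
time_s: 10.37
eef_pos: [0.5638, 0.1226, 0.2053]
tcp_rot: [-1.962, -2.451, 0.004]
ft_force: [0.3, 0.3, 0.0]
grip_width: 0.0653
```

Request:
drive_tool:
  deltas: [0,0,0,0,0,0,-0.5,0,0,0,0,0,0,-0.5,0,0,0,0,0,0,-0.5]

```text
time_s: 10.62
eef_pos: [0.5646, 0.1228, 0.2068]
tcp_rot: [-1.961, -2.454, 0.001]
ft_force: [0.7, 0.0, -0.1]
grip_width: 0.0651
```

```bash
python3 - <<'E'
from h import *
p,d,m=shot('wrist'); P=wcloud(d,m); Z=P[...,2]
k=((Z>.126)&(Z<.14)&(d>0)).astype(np.uint8); c,L,st,ce=cv2.connectedComponentsWithStats(k)
for i in range(1,c):
    if st[i,4]>500: q=P[L==i]; print(ce[i].round(),st[i,4],'z',np.median(q[:,2]).round(4),cv2.minAreaRect(q[:,:2].astype(np.float32)))
delta([.5657,.1228,.126],12.8)
E
```

```text
[326. 259.] 4356 z 0.1324 ((0.5653877854347229, 0.1237068623304367), (0.019781481474637985, 0.08993329107761383), 12.983981132507324)
tcp [0.5647 0.1228 0.2069] jaw 12.76 tilt 0.01 t 10.6667 F [-0.2 -0.5 -0.6] w 0.06523979844474834
delta [-0.0002  0.001   0.0809] az -0.04
```

Request:
drive_tool:
  deltas: [0,0.0008,0.02,0,0,0,-0.5,0,0.0008,0.04,0,0,0,-0.5,0,0.0008,0.06,0,0,0,-0.5,0,0.0008,0.075,0,0,0,-0.5,0,0.0008,0.081,0,0,0,-0.5]

```text
time_s: 11.08
eef_pos: [0.5641, 0.1227, 0.1237]
tcp_rot: [-1.959, -2.454, 0.005]
ft_force: [-1.2, -0.2, -0.2]
grip_width: 0.0651
```

Request:
drive_tool:
  deltas: [0,0,0,0,0,0,-0.5,0,0,0,0,0,0,-0.5,0,0,0,0,0,0,0.2,0,0,0,0,0,0,0.4,0,0,0,0,0,0,0.6]

```text
time_s: 11.5
eef_pos: [0.5662, 0.1233, 0.1272]
tcp_rot: [1.959, 2.455, 0.003]
ft_force: [-0.2, 0.3, 0.1]
grip_width: 0.0524
```

Request:
drive_tool:
  deltas: [0,0,0,0,0,0,1,0,0,0,0,0,0,1,0,0,0,0,0,0,1,0,0,0,0,0,0,1,0,0,0,0,0,0,1]

```text
time_s: 11.92
eef_pos: [0.5653, 0.123, 0.1261]
tcp_rot: [-1.959, -2.455, 0.001]
ft_force: [-8.4, -1.6, 7.0]
grip_width: 0.0197
```

Request:
drive_tool:
  deltas: [0,0,0,0,0,0,1,0,0,0,0,0,0,1,0,0,-0.001,0,0,0,1,0,0,-0.003,0,0,0,1,0,0,-0.005,0,0,0,1]

```text
time_s: 12.33
eef_pos: [0.5643, 0.1228, 0.1296]
tcp_rot: [-1.959, -2.454, 0.004]
ft_force: [-0.2, -0.6, -7.8]
grip_width: 0.0201
```

Request:
drive_tool:
  deltas: [0,0,-0.003,0,0,0,1,0,0,-0.007,0,0,0,1,0,0,-0.012,0,0,0,1,0,0,-0.018,0,0,0,1,0,0,-0.025,0,0,0,1]

```text
time_s: 12.75
eef_pos: [0.5655, 0.123, 0.1566]
tcp_rot: [-1.96, -2.455, 0.0]
ft_force: [0.2, 0.1, -8.4]
grip_width: 0.0202
```

Request:
drive_tool:
  deltas: [0,0,-0.007,0,0,0,1,0,0,-0.014,0,0,0,1,0,0,-0.021,0,0,0,1,0,0,-0.028,0,0,0,1,0,0,-0.035,0,0,0,1]

```text
time_s: 13.17
eef_pos: [0.5656, 0.1231, 0.1919]
tcp_rot: [1.96, 2.455, 0.001]
ft_force: [0.6, 0.0, -8.3]
grip_width: 0.0202
```

Request:
drive_tool:
  deltas: [0,0,-0.007,0,0,0,1,0,0,-0.014,0,0,0,1,0,0,-0.02,0,0,0,1,0,0,-0.025,0,0,0,1,0,0,-0.029,0,0,0,1]

```text
time_s: 13.58
eef_pos: [0.5657, 0.1231, 0.2208]
tcp_rot: [1.959, 2.455, 0.001]
ft_force: [0.2, -0.2, -8.0]
grip_width: 0.0196
```

Request:
drive_tool:
  deltas: [0,0,-0.003,0,0,0,1,0,0,-0.005,0,0,0,1,0,0,-0.006,0,0,0,1,0,0,-0.006,0,0,0,1,0,0,-0.006,0,0,0,1]

```text
time_s: 14.0
eef_pos: [0.5654, 0.123, 0.2258]
tcp_rot: [-1.959, -2.455, 0.001]
ft_force: [0.0, 0.3, -7.8]
grip_width: 0.0197
```

Request:
drive_tool:
  deltas: [0,0,0,0,0,0,1,0,0,0,0,0,0,1,0,0,0,0,0,0,1,0,0,0,0,0,0,1,0,0,0,0,0,0,1]

```text
time_s: 14.42
eef_pos: [0.5655, 0.1231, 0.226]
tcp_rot: [-1.959, -2.455, 0.0]
ft_force: [0.8, 0.3, -7.9]
grip_width: 0.0198
```

```bash
cat > chk.py <<'E'
from h import *
delta(None); p,d,m=shot('top'); q,d2,m2=shot('scene'); print('v',np.abs(bot.get_obs()['joint_velocities']).max())
cv2.imwrite('pics/end.png',q[:,:,::-1])
def tilt(P,d):
    Z=P[...,2]; k=(d>0)&(np.hypot(P[...,0]-.565,P[...,1]-.123)<.18)&(Z>.10)&(Z<.145); X=P[k]
    for _ in range(5):
        A=np.c_[X[:,:2]-[.565,.123],np.ones(len(X))]; c=np.linalg.lstsq(A,X[:,2],rcond=None)[0]; r=X[:,2]-A@c; X=X[abs(r)<max(.003,1.5*r.std())]
    print('board top z',c[2].round(4),'tilt',np.hypot(c[0],c[1]).round(4),'slopes',c[:2].round(4),len(X))
tilt(cloud(d2,m2),d2); tilt(cloud(d,m),d)
p,d,m=shot('wrist'); P=wcloud(d,m); tilt(P,d)
E
python3 chk.py
```

```text
tcp [0.5655 0.1231 0.226 ] jaw 12.82 tilt 0.01 t 14.4167 F [ 0.8  0.3 -7.9] w 0.019846717779658258
v 0.002616497917412465
board top z 0.1237 tilt 0.0027 slopes [-0.001   0.0025] 3502
board top z 0.1243 tilt 0.0049 slopes [-0.0018  0.0046] 2952
board top z 0.1246 tilt 0.0023 slopes [-0.001   0.0021] 42985
```

View pics/end.png

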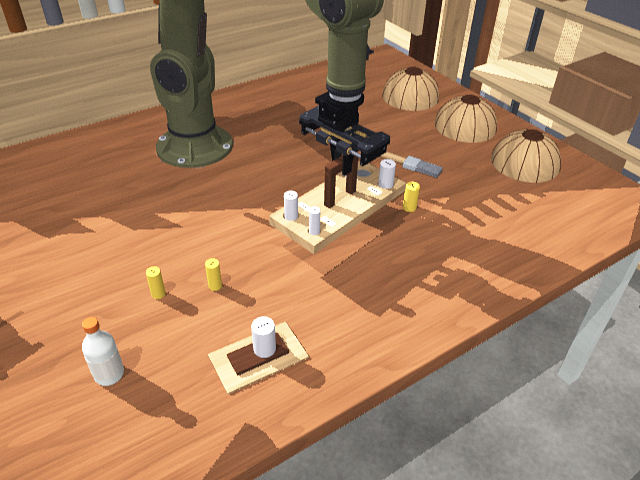

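The scene view shows the tote held level in the air with its underside at 100 mm. Blocks 1, 2 and 3 stand in their wells at (314,222), (291,205) and (387,173). Block 4, the bottle and the brush are untouched. Handing in.

```bash
python3 -c "
from plant import bot
print(bot.finish_job())"
```

```text
the job is handed in; nothing more can be done
None
```

Block 2 is in well 2, and the tote was handed in held by its handle, level and about 100 mm above the bench. `finish_job` reports no verdict, so this rests on my own checks.

- **Block 2:** I gripped the grey two-dot block, aligned it to the rim of well 2 with the wrist camera to about 0.3 mm, lowered it and let go. Afterwards its top was at 80 mm, as expected when seated, and it was centred within about 1 mm.
- **Tote:** I gripped the middle of the handle bar and lifted. The last checks showed the board tilted by less than 0.005 rad in all three cameras. The tool carried a steady load of about 8 N, and the arm was still.
- **Blocks and surroundings:** After the lift I checked these in the scene picture only. All three blocks stand in their wells, and block 4, the glue bottle and the brush look unmoved.

Two checks fell short:
- The first wrist reading over the well was taken before the arm had settled and was off by about 4 mm. I remeasured after settling and corrected it.
- The rim check at the lowest height failed because the block hid the rim, so I relied on the two earlier rim fits, which agreed.

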